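# Set the lead selector and start the test signal

## Robot

A 6-joint arm with a two-finger parallel gripper is mounted at the origin on the work surface. World frame = base frame: x ahead of the robot, y to its left, z up, the work surface at z = 0. Lengths are in mm, angles in degrees, forces in N, time in s.
With the tool pointing down it reaches from about 300 to 850 mm from the base axis. Payload 4.2 kg.
Tool frame: the origin (TCP) lies midway between the tips of the shut fingers; the grasp point (between the pads) lies 19 mm behind it (env.grip_point_offset is the distance from the TCP to the grasp point, in mm); z points along the fingers, x is the direction in which the jaws open and shut, and the axes are right-handed (so a half turn about z gives the same grasp; the last joint's range is limited). The gripper opens to 91 mm and grips with 3 to 60 N. Pads are 32 mm wide; open, the fingers measure 118 mm over their backs; the gripper's body (76 mm by 178 mm) begins 60 mm behind the grasp point.
Start: joints at [68.927, 18.312, 89.639, -0, 72.044, -1.146], TCP at [195.982, 540.59, 181.576] pointing down, gripper open.
Joint ranges: [-177.97, 177.97], [-48.28, 115.42], [12.27, 149.76], [-77.06, 257.06], [2.81, 150.46], [-146.56, 146.56]. Speed limits (degrees/s): [147.25, 147.25, 180, 180, 180, 180].

## Interface

Orientations are given as [roll, pitch, yaw] about the fixed x, y, z axes, in that order (R = Rz(yaw) Ry(pitch) Rx(roll)).
In Python, from workcell import env gives the robot as it stands.
- The arm moves only by the shell command python3 -m pendant 'ROWS' [FORCE]. ROWS is JSON, a list of rows, each an object with "xyz": the shift along the tool's x, y, z in m, a list of three; "roll": the turn about the tool's z in degrees; "jaw": the closure, from 0 (fully open) to 1 (shut). A call has exactly 8 rows; each row is the pose to reach, as a shift and turn from the pose commanded when the call began, along the tool's axes at that moment; what a row does not reach only later rows make up. A row lasts 1/8 s, in which the tool goes at most 62.5 mm and 10.7 degrees, less where a joint would pass 70% of its speed; a pose out of reach is approached as far as the arm can. A call with a gripper value outside its range is refused whole. The fingers move at their own pace and stop on an object; FORCE is the grip in N (left out, the last holds). Time passes only in rows, so rows that repeat a pose let the fingers close, or fill a call up. It gives the time, the measured TCP pose, the force and the opening at its end, in the units of the state.
- env.state(): the state, without advancing time (a new reading comes with each control period).
- env.grab_frame(name): name is "side" or "top"; returns (picture, depth): 384x512x3 uint8, blue, green, red; 384x512 float32, mm along the optical axis (not along the pixel's ray), 0 where there is no reading.
- env.camera_params(name): a dict with "camera_matrix" (3x3 intrinsics, pixels), "D" ([k1, k2, p1, p2, k3] as OpenCV has them; the pictures are not rectified), "cam_to_world" (4x4, takes a point from camera to world coordinates). Camera axes: x right, y up, looking along -z (the intrinsics and any distortion apply to the point x, -y, -z); pixel columns grow to the right and rows downward; lengths in mm; the calibration is good to about 2 mm. A picture is of the moment at which its call begins. camera_params takes no time and is no camera call.
- env.job_done(): hands the job in, once; it reports no verdict.
The state is a dict: "time_s": time; "qpos": joint angles; "qvel": joint speeds; "effort": joint torques, N m; "ee_pos": TCP position; "ee_rot": TCP orientation; "force": force on the tool from outside, world axes, zero at the start; "torque": the same for the moment, N m; "gripper_width": finger opening in mm.
Only numpy, scipy, OpenCV 4.12 (cv2) and the standard library are available. Lean on these libraries where they do the work, as an engineer would, in place of code of your own. Each camera call takes 0.05 s, during which the arm holds its last target. There are 200 camera calls.

## Task

On the white test box, push the peg of the large flat selector dial round clockwise with a fingertip, click by click, to the sixth of its ten positions (the first is the one at the long mark), without pinching or forcing the peg. Then press the round run key fully down with a fingertip and let it come back up. Leave the small fine-adjust knob and everything standing around alone.

Things in the scene. Friction and masses are not known exactly. Their poses are not given: they have to be found in the camera images.
- tester: fixed test box: flat white case 220 mm (x) by 300 mm (y), 60 mm high; teal cheek at its -y end (y -140 to -170 mm), six fixed lead plugs sticking 47 mm out of it. Origin: centre of the underside; x away from the robot at yaw 0, z up. On its top: selector dial at x -20, y 75 mm; run key at x -55, y -75; small fine-adjust bar knob at x 68, y 15; flat green display at x 60, y -75
- selector (a joint): dial angle (rad), growing clockwise seen from above; stops at 0 and 4.71. Ten detents 0.5236 (30 degrees) apart: first 0 (peg at the long mark), second 0.524, ... sixth 2.618, ... tenth 4.71. Starts in one of the first four. From each detent it takes about 4 N at the peg to leave; past half-way it snaps by itself into the next and stays
- selector_axis (a point): centre of the dial, on its vertical axis, level with the case's top. The black dial, 76 mm across, is nearly flush, its top 2 mm above this point. Ten printed marks round it at angles 135 (first, 16 mm long), 105, 75, 45, 15, -15 (sixth), ... -135 degrees from the case's x axis towards its y axis; the other nine are 7 mm long
- peg_top (a point): centre of the top of the selector's finger peg: an upright grey post, part of the dial, 12 mm diameter, 24 mm high above the dial, 28 mm from its axis; it stands at the mark that is selected
- run_key (a joint): travel of the run key (m), 0 up, 0.006 fully down; a spring brings it back, about 5 N when fully down
- run_key_top (a point): centre of the top of the round run key, 28 mm diameter, pressed straight down
- fine_mark (a point): white mark near one end of the top of the small black fine-adjust bar knob (base 56 mm across, knob 44 mm high above the case); turns with slight friction; to be left alone
- adapter: loose turned brass adapter, 22 mm diameter, 28 mm high, standing on the case's far left corner; origin: centre of its underside; to be left alone
- mouse: loose white computer mouse, 100 by 58 by 32 mm, on the bench right of the case; origin: centre of its underside; to be left alone
- gel_jar: loose jar, 56 mm diameter, 65 mm high, on the bench left of the case; origin: centre of its underside; to be left alone
- driver: loose screwdriver lying on the bench beyond the case; origin: underside of its middle; to be left alone

How it is judged (in metres and radians):
On the way, in this order (a step that is already met when the one before it is completed fails the run):
1. the selector rests in its sixth position (value of joint selector between 2.498 and 2.738 rad and value of joint run_key below 0.002 m), for 0.3 s.
2. the run key is pressed down with the selector in the sixth position (value of joint selector between 2.498 and 2.738 rad and value of joint run_key above 0.0045 m), for 0.02 s.
At the end, for the whole second after the job is handed in: The selector rests in its sixth position (within 0.12 rad of 2.618), the run key is up again (under 1.5 mm), the fine knob's mark is within 8 mm and each loose thing within 30 mm of where it was (value of joint selector between 2.498 and 2.738 rad and velocity of joint selector between -0.05 and 0.05 rad/s and value of joint run_key below 0.0015 m and distance of fine_mark from where it was at the start of the episode below 0.008 m and distance of each of adapter, mouse, gel_jar, driver from where it was at the start of the episode below 0.03 m); the robot touches nothing.
It fails at once if the run key is pressed (over 3 mm) while the selector is not in the sixth position (not (value of joint selector between 2.498 and 2.738 rad) and value of joint run_key above 0.003 m).
It fails at once if the peg, key or box is pinched or forced by the fingers (over 40 N) (contact force between the fingers and tester above 40 N).
It fails at once if the fine-adjust knob is turned (distance of fine_mark from where it was at the start of the episode above 0.008 m).
It fails at once if a loose thing is lifted, carried or pushed away (over 30 mm) (distance of any of adapter, mouse, gel_jar, driver from where it was at the start of the episode above 0.03 m).
It also fails if it takes over 45 s, if anything falls off the work surface, if the arm or the gripper's body presses on something with over 40 N, if the wrist force passes 120 N, or if a joint passes its speed limit or range.

## Working session

There is one attempt and no reset: what is moved stays moved. The work goes in short steps, Python scripts to look and compute and a shell command to move; the robot and the scene stay as the last step left them, time stands still between calls to the robot, and variables do not carry over. Pictures are saved under pics/ and viewed, about 8 in all and at most 12, crops included, and the job is handed in when it is done.

```bash
mkdir -p pics; ls; python3 - <<'E'
from workcell import env
import cv2,numpy as np
for n in("top","side"):
    im,d=env.grab_frame(n);cv2.imwrite(f"pics/{n}0.png",im);np.save(f"{n}0.npy",d)
    p=env.camera_params(n);print(n,p["camera_matrix"],p["D"],np.round(p["cam_to_world"],3))
s=env.state();print(s["ee_pos"],s["ee_rot"],s["gripper_width"],s["time_s"])
E
```

```text
pics
top [[408.98659552   0.         256.37962153]
 [  0.         408.98659552 199.26498283]
 [  0.           0.           1.        ]] [0.03945334 0.         0.         0.         0.        ] [[ 9.000000e-03  9.960000e-01 -8.700000e-02  5.334270e+02]
 [-1.000000e+00  8.000000e-03 -1.000000e-02  5.215000e+00]
 [-9.000000e-03  8.700000e-02  9.960000e-01  1.248355e+03]
 [ 0.000000e+00  0.000000e+00  0.000000e+00  1.000000e+00]]
side [[455.80936718   0.         261.28580086]
 [  0.         455.80936718 195.77604119]
 [  0.           0.           1.        ]] [-0.0573877  0.         0.         0.         0.       ] [[-9.92000e-01  4.00000e-02 -1.20000e-01  5.15733e+02]
 [-1.23000e-01 -4.98000e-01  8.58000e-01  9.20214e+02]
 [-2.50000e-02  8.66000e-01  4.99000e-01  6.20786e+02]
 [ 0.00000e+00  0.00000e+00  0.00000e+00  1.00000e+00]]
[195.79985278 540.12939169 180.83265105] [-1.79999158e+02  8.75036512e-02  7.00753387e+01] 91.12742314676971 0.1
```

View pics/top0.png

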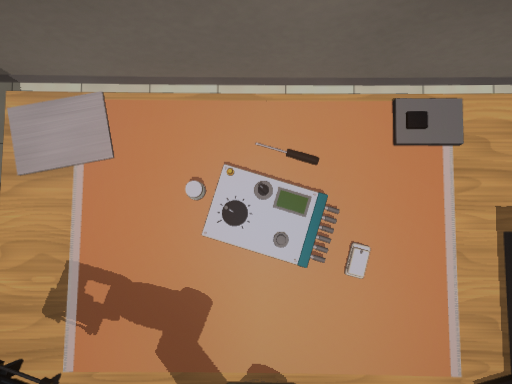

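View pics/side0.png

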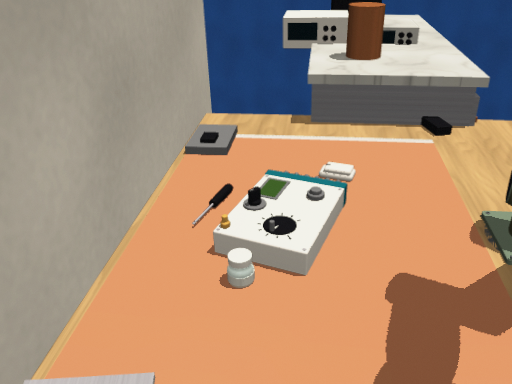

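The top view shows the case centred near (262,215), turned about -15°. The dial is at (235,213), the key at (281,240) and the fine knob at (263,190). I'll measure these next.

```bash
cat > h.py <<'E'
from workcell import env
import cv2,numpy as np
def cast(n,uv,z):
    p=env.camera_params(n);q=cv2.undistortPoints(np.float64(uv).reshape(-1,1,2),p["camera_matrix"],np.float64(p["D"])).reshape(-1,2)
    T=p["cam_to_world"];d=np.c_[q[:,0],-q[:,1],-np.ones(len(q))]@T[:3,:3].T;o=T[:3,3]
    return o+d*((z-o[2])/d[:,2])[:,None]
def proj(n,P):
    p=env.camera_params(n);T=np.linalg.inv(p["cam_to_world"]);c=np.float64(P).reshape(-1,3)@T[:3,:3].T+T[:3,3]
    return cv2.projectPoints(c*[1,-1,-1],np.zeros(3),np.zeros(3),p["camera_matrix"],np.float64(p["D"]))[0].reshape(-1,2)
E
python3 - <<'E'
from h import *
im=cv2.imread("pics/top0.png");hsv=cv2.cvtColor(im,cv2.COLOR_BGR2HSV)
def big(m):
    c,_=cv2.findContours(m.astype(np.uint8)*255,cv2.RETR_EXTERNAL,cv2.CHAIN_APPROX_NONE);return max(c,key=cv2.contourArea)
roi=np.zeros(im.shape[:2],bool);roi[155:275,200:332]=1
white=(hsv[...,1]<60)&(hsv[...,2]>130)&roi
teal=(hsv[...,0]>80)&(hsv[...,0]<105)&(hsv[...,1]>100)&roi
for nm,m in(("white",white),("teal",teal)):
    P=cast("top",big(m)[:,0],60)[:,:2];r=cv2.minAreaRect(P.astype(np.float32));print(nm,r)
P=cast("top",np.vstack([big(white)[:,0],big(teal)[:,0]]),60)[:,:2];r=cv2.minAreaRect(P.astype(np.float32));print("both",r)
for nm,(u0,u1,v0,v1),z in(("dial",(218,252,197,230),62),("key",(270,292,230,250),70)):
    s=np.zeros_like(roi);s[v0:v1,u0:u1]=1
    c=big((hsv[...,2]<(60 if nm=="dial" else 150))&s);e=cv2.fitEllipse(cv2.convexHull(c));print(nm,e,cast("top",e[0],z))
def crop(n,u0,u1,v0,v1,k):return cv2.resize(cv2.imread(f"pics/{n}0.png")[v0:v1,u0:u1],None,fx=k,fy=k,interpolation=cv2.INTER_CUBIC)
a=crop("top",200,330,160,260,6)[:, :];cv2.imwrite("pics/ctop.png",a)
cv2.imwrite("pics/cside.png",crop("side",210,340,175,265,6))
d=np.load("top0.npy");print(d[205:222,222:240].astype(int))
E
```

```text
white ((595.8893432617188, 6.407135009765625), (289.88348388671875, 217.8983154296875), 73.4560317993164)
teal ((550.8917236328125, -145.98104858398438), (27.074865341186523, 216.99920654296875), 73.60891723632812)
both ((591.96044921875, -6.819366455078125), (317.4789123535156, 217.8983154296875), 73.4560317993164)
dial ((237.50155639648438, 204.2266387939453), (5.193808555603027, 13.902946472167969), 107.63977813720703) [[621.52449019  71.49253732  62.        ]]
key ((280.4882507324219, 239.16444396972656), (15.339620590209961, 16.112607955932617), 174.94668579101562) [[521.60735843 -53.484374    70.        ]]
[[1196 1189 1196 1193 1188 1192 1190 1192 1188    0 1188 1193 1190 1193
  1192 1190 1189 1187]
 [1199 1194 1188 1169 1164 1164 1190 1191 1187 1190 1189 1192 1192 1192
  1189 1191 1194 1185]
 [1195 1192 1164 1165 1165 1165 1172 1189 1189 1187 1191 1192 1188 1184
  1191 1190 1189 1188]
 [1190 1190 1165 1163 1166 1162 1176 1188 1187 1188 1190 1191 1188 1193
  1191 1194 1186 1186]
 [1189 1192 1184 1165 1164 1169 1187 1184 1188 1191 1188 1190 1186 1189
  1189 1189 1188 1187]
 [118
[... 435 characters left out ...]
8 1190 1191
  1189 1190 1185 1191]
 [1187 1186 1184 1185 1187 1187 1188 1185 1186 1187 1185 1189 1191 1187
  1187 1185 1189 1181]
 [1189 1186 1190 1188 1188 1192 1187 1191 1187 1190 1184 1189 1187 1182
  1188 1189 1189 1183]
 [1187 1186 1185 1191 1188 1184 1190 1190 1185 1182 1184 1187 1186 1187
  1187 1188 1188 1187]
 [1188 1192 1187 1186 1188 1187 1184 1186 1188 1189 1185 1189 1183 1187
  1185 1187 1186 1185]
 [1185 1187 1189 1189 1190 1191 1188 1182 1188 1184 1184 1183 1189 1183
  1185 1187 1182 1189]
 [1190 1187 1185 1188 1184 1188 1184 1187 1189 1182 1187 1185 1187 1188
  1183 1186 1191 1187]
 [1189 1185 1186 1184 1185 1187 1183 1183 1181 1184 1186 1188 1183 1183
  1191 1186 1188 1185]]
```

View pics/ctop.png

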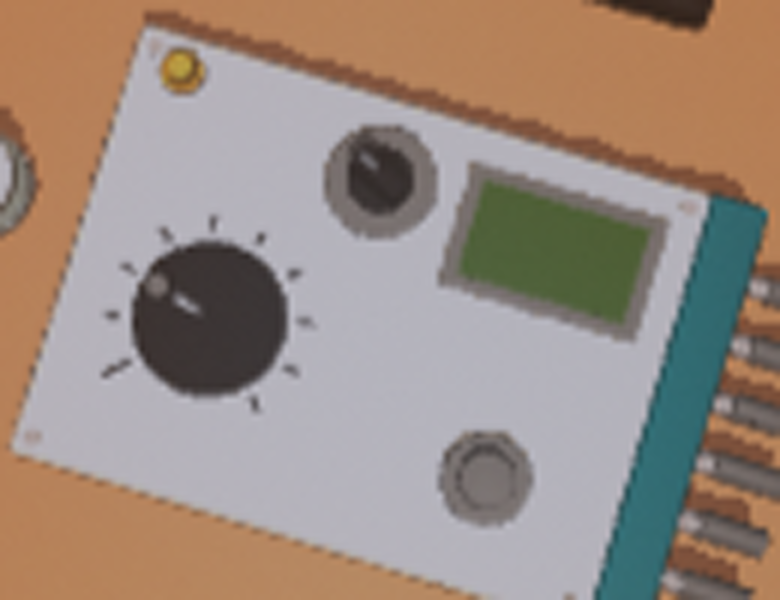

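View pics/cside.png

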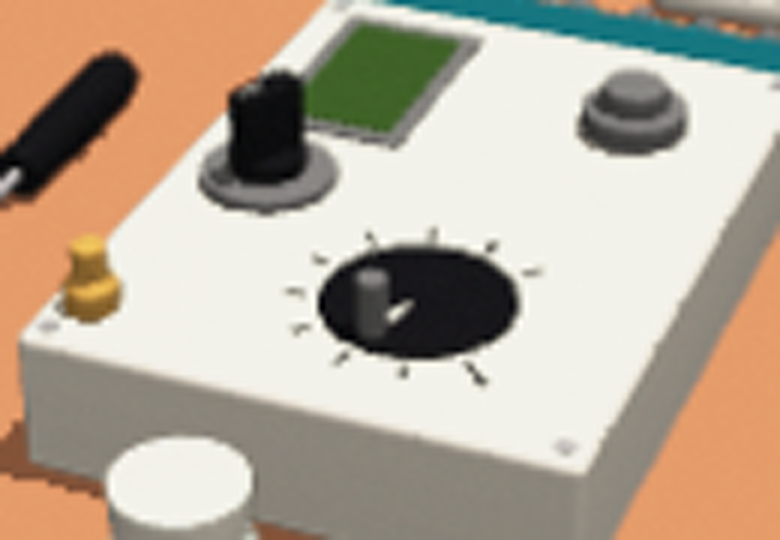

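The peg stands at the third mark, so it needs three clicks. I'll do one cross-check with the side view and depth, and work out the first move.

```bash
cat >> h.py <<'E'
YAW=-16.54
def R2(a):a=np.radians(a);return np.array([[np.cos(a),-np.sin(a)],[np.sin(a),np.cos(a)]])
ORG=np.array([594.5,1.6])
def loc(x,y):return ORG+R2(YAW)@[x,y]
def totool(dx):
    from scipy.spatial.transform import Rotation as R
    return R.from_euler("xyz",env.state()["ee_rot"],degrees=True).inv().apply(dx)
E
python3 - <<'E'
from h import *
D=loc(-20,75);K=loc(-55,-75);P=D+28*(R2(YAW)@[np.cos(np.radians(75)),np.sin(np.radians(75))])
print("dial",D,"top px",cast("top",(210/6+200-.4,318/6+160-.4),62),"side",cast("side",(419/6+210-.4,302/6+175-.4),62))
print("peg",P,"top",cast("top",(157/6+199.6,286/6+159.6),86),"depthpix",cast("top",(226,207.5),86),"side",cast("side",(372/6+209.6,275/6+174.6),86))
d=np.load("top0.npy");p=env.camera_params("top");T=p["cam_to_world"]
def h(u,v):
    q=cv2.undistortPoints(np.float64([[[u,v]]]),p["camera_matrix"],np.float64(p["D"]))[0,0];z=np.median(d[v-1:v+2,u-1:u+2]);return (T[:3,:3]@(z*np.array([q[0],-q[1],-1]))+T[:3,3]).round(1)
print("key",K,"top",h(281,239),"case",h(260,225),"ring",h(274,239),h(287,240),"dialtop",h(238,216),"peg",h(225,208))
ztip=69;a=np.radians(58.5);t=np.array([np.sin(a),-np.cos(a)])
tgt=np.r_[P-36*t,ztip];s=env.state();print("tgt",tgt,"tool delta",totool(tgt-s["ee_pos"]),"roll",s["ee_rot"][2]-58.5)
E
```

```text
dial [596.67892492  79.19028474] top px [[597.07072801  79.60302505  62.        ]] side [[593.61674206  84.60721938  62.        ]]
peg [611.32554831 103.05398989] top [[610.78085795 103.48059585  86.        ]] depthpix [[610.12028783 102.80525528  86.        ]] side [[608.56537401 104.59910043  86.        ]]
key [520.4244835 -54.6389354] top [522.2 -54.4  81.5] case [561.9   5.5  58.3] ring [521.9 -34.8  72.1] [519.4 -72.   71.4] dialtop [587.3  69.6  61.1] peg [608.7 105.6  86.1]
tgt [580.63050239 121.86393822  69.        ] tool delta [-261.91340533  504.3351995   112.22537566] roll 11.575338667957354
```

```bash
python3 -m pendant '[{"xyz":[-0.025,0.049,0],"roll":2,"jaw":1},{"xyz":[-0.052,0.101,0],"roll":4,"jaw":1},{"xyz":[-0.08,0.154,0],"roll":6,"jaw":1},{"xyz":[-0.108,0.208,0],"roll":8,"jaw":1},{"xyz":[-0.136,0.262,0],"roll":10,"jaw":1},{"xyz":[-0.164,0.316,0],"roll":11.6,"jaw":1},{"xyz":[-0.192,0.37,0],"roll":11.6,"jaw":1},{"xyz":[-0.22,0.424,0],"roll":11.6,"jaw":1}]' 10
python3 - <<'E'
from h import *
s=env.state();print(totool(np.array([580.6,121.9,120])-s["ee_pos"]),s["ee_rot"],s["ee_pos"],s["force"])
E
```

```text
time_s: 1.1
ee_pos: [520.5, 187.6, 181.3]
ee_rot: [-180.0, 0.0, 58.5]
force: [-0.1, 1.0, 0.2]
gripper_width: 14.3
[-24.54399974  85.56064784  61.25764846] [-1.79975677e+02  4.05095065e-03  5.84632137e+01] [520.53834805 187.56119492 181.2922289 ] [-0.13956647  0.97366678  0.23856805]
```

```bash
python3 -m pendant '[{"xyz":[-0.012,0.044,0],"roll":0,"jaw":1},{"xyz":[-0.0254,0.087,0.02],"roll":0,"jaw":1},{"xyz":[-0.0254,0.087,0.05],"roll":0,"jaw":1},{"xyz":[-0.0254,0.087,0.08],"roll":0,"jaw":1},{"xyz":[-0.0254,0.087,0.1],"roll":0,"jaw":1},{"xyz":[-0.0254,0.087,0.112],"roll":0,"jaw":1},{"xyz":[-0.0254,0.087,0.112],"roll":0,"jaw":1},{"xyz":[-0.0254,0.087,0.112],"roll":0,"jaw":1}]' 10
python3 - <<'E'
from h import *
for n,(u0,u1,v0,v1) in(("side",(210,340,150,260)),("top",(190,310,150,240))):
    im,_=env.grab_frame(n);cv2.imwrite(f"pics/{n}1.png",cv2.resize(im[v0:v1,u0:u1],None,fx=5,fy=5,interpolation=cv2.INTER_CUBIC))
a=cv2.imread("pics/side1.png");b=cv2.imread("pics/top1.png");w=650
cv2.imwrite("pics/both1.png",cv2.resize(np.hstack([a,cv2.copyMakeBorder(b,0,a.shape[0]-b.shape[0],0,0,cv2.BORDER_CONSTANT)]),(800,352)))
E
```

```text
time_s: 2.1
ee_pos: [581.1, 122.3, 70.4]
ee_rot: [179.9, -0.1, 58.5]
force: [0.1, 0.2, 0.2]
gripper_width: 0.5
```

View pics/both1.png

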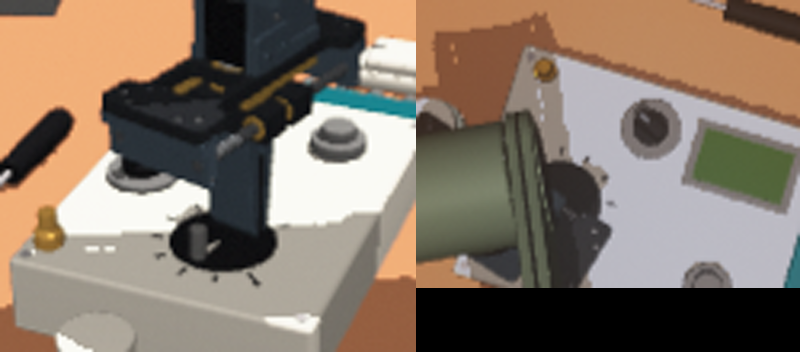

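```bash
python3 - <<'E'
from h import *
print(proj("side",[[581,122,70],[611,103,86],[597,79,62]]).round(1), proj("top",[[581,122,70]]))
im,_=env.grab_frame("side");cv2.imwrite("pics/side2.png",cv2.resize(im[190:260,230:320],None,fx=8,fy=8,interpolation=cv2.INTER_CUBIC))
E
```

```text
[[283.8 231.8]
 [270.6 220. ]
 [278.1 223.5]] [[219.64399459 217.89886532]]
```

View pics/side2.png

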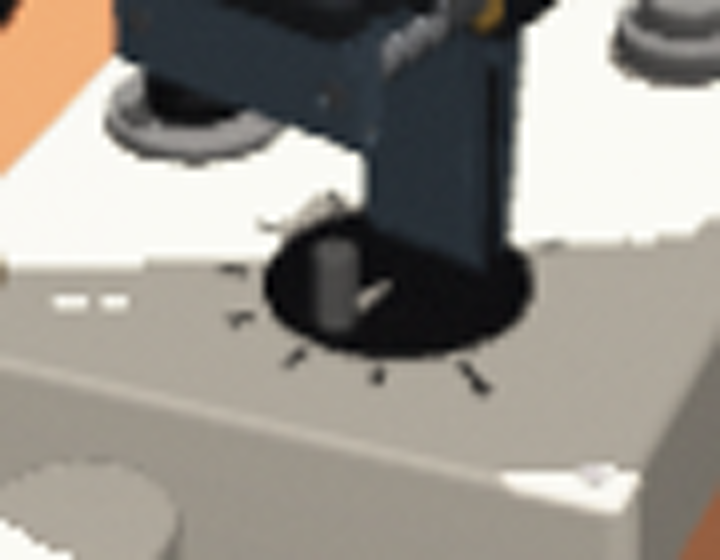

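```bash
python3 - <<'E'
from h import *
im,d=env.grab_frame("side");p=env.camera_params("side");T=p["cam_to_world"]
v,u=np.mgrid[195:260,255:310];q=cv2.undistortPoints(np.float64(np.stack([u,v],-1)).reshape(-1,1,2),p["camera_matrix"],np.float64(p["D"])).reshape(u.shape+(2,))
z=d[195:260,255:310];W=np.stack([q[...,0]*z,-q[...,1]*z,-z],-1)@T[:3,:3].T+T[:3,3]
for r in range(10,50,3):print(195+r,[tuple(W[r,c].astype(int)) for c in(15,22,27,32,36,40)])
print(env.state()["ee_pos"])
E
```

```text
205 [(np.int64(515), np.int64(920), np.int64(620)), (np.int64(586), np.int64(202), np.int64(184)), (np.int64(583), np.int64(133), np.int64(143)), (np.int64(572), np.int64(141), np.int64(148)), (np.int64(565), np.int64(130), np.int64(142)), (np.int64(564), np.int64(-8), np.int64(58))]
208 [(np.int64(622), np.int64(11), np.int64(59)), (np.int64(594), np.int64(125), np.int64(131)), (np.int64(583), np.int64(132), np.int64(135)), (np.int64(573), np.int64(138), np.int64(139)), (np.int64(565), np.int64(129), np.int64(134)), (np.int64(563), np.int64(7), np.int64(60))]
211 [(np.int64(621), np.int64(24), np.int64(59)), (np.int64(594), np.int64(122), np.int64(121)), (np.int64(583), np.int64(131), np.int64(127)), (np.int64(515), np.int64(920), np.int64(620)), (np.int64(565), np.int64(129), np.int64(127)), (np.int64(563), np.int64(17), np.int64(58))]
214 [(np.int64(619), np.int64(36), np.int64(58)), (np.int64(594), np.int64(124), np.int64(115)), (np.int64(583), np.int64(133), np.int64(121)), (np.int64(573), np.int64(137), np.int64(124)), (np.int64(565), np.int64(128), np.int64(119)), (np.int64(56
[... 2173 characters left out ...]
58)), (np.int64(565), np.int64(127), np.int64(58)), (np.int64(556), np.int64(129), np.int64(60))]
241 [(np.int64(608), np.int64(142), np.int64(59)), (np.int64(593), np.int64(141), np.int64(59)), (np.int64(583), np.int64(140), np.int64(59)), (np.int64(572), np.int64(142), np.int64(61)), (np.int64(564), np.int64(138), np.int64(58)), (np.int64(556), np.int64(138), np.int64(59))]
244 [(np.int64(607), np.int64(152), np.int64(58)), (np.int64(592), np.int64(152), np.int64(59)), (np.int64(582), np.int64(152), np.int64(59)), (np.int64(571), np.int64(150), np.int64(59)), (np.int64(563), np.int64(149), np.int64(58)), (np.int64(555), np.int64(148), np.int64(59))]
[580.97744925 122.23524678  70.36365478]
```

Depth shows the visible finger ending near z≈102, although the reported TCP is at 70; the xy position agrees. A gentle push will show whether there is contact at this height.

```bash
python3 -m pendant '[{"xyz":[0,0.004,0],"roll":0,"jaw":1},{"xyz":[0,0.008,0],"roll":0,"jaw":1},{"xyz":[0,0.011,0],"roll":0,"jaw":1},{"xyz":[0,0.013,0],"roll":0,"jaw":1},{"xyz":[0,0.015,0],"roll":0,"jaw":1},{"xyz":[0,0.017,0],"roll":0,"jaw":1},{"xyz":[0,0.018,0],"roll":0,"jaw":1},{"xyz":[0,0.018,0],"roll":0,"jaw":1}]' 10
python3 - <<'E'
from h import *
print(env.state()["force"])
im,_=env.grab_frame("side");cv2.imwrite("pics/side3.png",cv2.resize(im[190:260,230:320],None,fx=6,fy=6,interpolation=cv2.INTER_CUBIC))
E
```

```text
time_s: 3.3
ee_pos: [595.8, 112.7, 69.5]
ee_rot: [-180.0, -0.0, 58.5]
force: [0.2, 0.1, 0.5]
gripper_width: 0.6
[0.18569385 0.14079813 0.52802949]
```

View pics/side3.png

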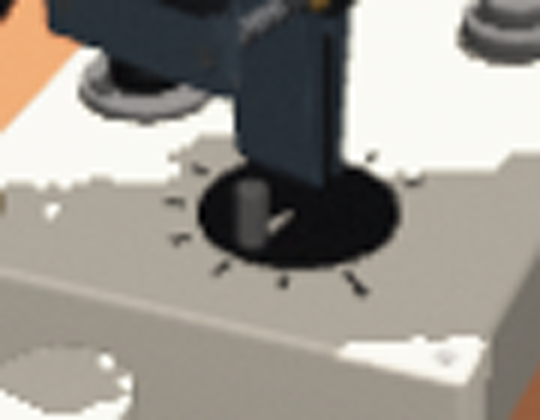

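```bash
python3 - <<'E'
from h import *
for z in(95,98,101,104):print(z,proj("side",[[574.5,142,z],[601.7,125.1,z]]).round(1).tolist())
E
```

```text
95 [[286.1, 227.4], [273.8, 222.3]]
98 [[286.1, 226.2], [273.8, 221.1]]
101 [[286.1, 225.0], [273.7, 219.9]]
104 [[286.1, 223.8], [273.7, 218.7]]
```

```bash
python3 -m pendant '[{"xyz":[0,-0.01,0],"roll":0,"jaw":1},{"xyz":[0,-0.018,0.0],"roll":0,"jaw":1},{"xyz":[0,-0.018,0.008],"roll":0,"jaw":1},{"xyz":[0,-0.018,0.016],"roll":0,"jaw":1},{"xyz":[0,-0.018,0.022],"roll":0,"jaw":1},{"xyz":[0,-0.018,0.026],"roll":0,"jaw":1},{"xyz":[0,-0.018,0.026],"roll":0,"jaw":1},{"xyz":[0,-0.018,0.026],"roll":0,"jaw":1}]' 10
python3 - <<'E'
from h import *
im,d=env.grab_frame("side");p=env.camera_params("side");T=p["cam_to_world"]
v,u=np.mgrid[190:260,230:320];q=cv2.undistortPoints(np.float64(np.stack([u,v],-1)).reshape(-1,1,2),p["camera_matrix"],np.float64(p["D"])).reshape(u.shape+(2,))
z=d[190:260,230:320];W=np.stack([q[...,0]*z,-q[...,1]*z,-z],-1)@T[:3,:3].T+T[:3,3]
s=env.state();t=(W-s["ee_pos"])[...,:2]@np.array([[.523,.853],[.853,-.523]]).T
m=(z>0)&(abs(t[...,0]-11)<8)&(W[...,2]>64)&(W[...,2]<125)&(abs(t[...,1])<26)
print(s["force"])
for c in range(40,70,3):
    k=m[:,c]
    if k.any():i=np.where(k)[0].max();print(230+c,190+i,W[i,c].round(1),t[i,c].round(1))
print("case z",np.median(W[50:60,5:30,2]))
cv2.imwrite("pics/side4.png",cv2.resize(im[185:265,225:325],None,fx=6,fy=6,interpolation=cv2.INTER_CUBIC))
E
```

```text
time_s: 4.35
ee_pos: [580.7, 122.1, 43.7]
ee_rot: [180.0, -0.0, 58.5]
force: [-0.4, 0.0, -0.1]
gripper_width: 0.4
[ 1.09052195  0.13616906 -0.44184383]
276 227 [597.5 121.4  80.9] [ 8.1 14.7]
279 229 [590.8 124.8  78.5] [7.5 7.2]
282 230 [584.3 127.4  78.1] [6.3 0.2]
285 231 [577.4 133.9  80.4] [ 8.3 -9. ]
288 233 [571.1 134.8  76.3] [  5.7 -14.9]
case z 45.8643757680876
```

View pics/side4.png

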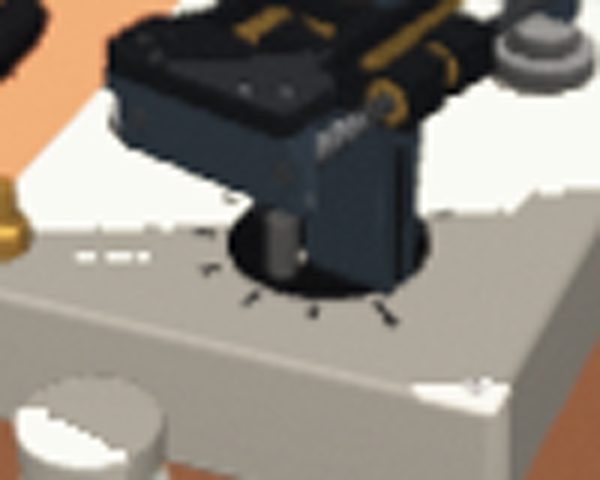

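The tip is at about z=78 with the TCP reading 44, so the true tip sits about 34 mm above the reported TCP. I'll descend 8 mm more, then push the first click.

```bash
python3 -m pendant '[{"xyz":[0,0,0.004],"roll":0,"jaw":1},{"xyz":[0,0.003,0.008],"roll":0,"jaw":1},{"xyz":[0,0.008,0.008],"roll":0,"jaw":1},{"xyz":[0,0.011,0.008],"roll":0,"jaw":1},{"xyz":[0,0.014,0.008],"roll":0,"jaw":1},{"xyz":[0.001,0.0155,0.008],"roll":3,"jaw":1},{"xyz":[0.0018,0.0165,0.008],"roll":5,"jaw":1},{"xyz":[0.0018,0.0165,0.008],"roll":5,"jaw":1}]' 10
```

```text
time_s: 5.4
ee_pos: [595.2, 115.1, 35.5]
ee_rot: [-180.0, 0.0, 53.5]
force: [-3.2, 2.1, -0.4]
gripper_width: 0.6
```

```bash
python3 -m pendant '[{"xyz":[0.0011,0.0015,0],"roll":3,"jaw":1},{"xyz":[0.0021,0.003,0],"roll":6,"jaw":1},{"xyz":[0.0031,0.0046,0],"roll":9,"jaw":1},{"xyz":[0.004,0.0063,0],"roll":12,"jaw":1},{"xyz":[0.0047,0.008,0],"roll":15,"jaw":1},{"xyz":[0.0052,0.0092,0],"roll":17,"jaw":1},{"xyz":[0.0052,0.0092,0],"roll":17,"jaw":1},{"xyz":[0.0052,0.0092,0],"roll":17,"jaw":1}]' 10
python3 - <<'E'
from h import *
im,d=env.grab_frame("side")
cv2.imwrite("pics/side5.png",cv2.resize(im[185:265,225:325],None,fx=6,fy=6,interpolation=cv2.INTER_CUBIC))
E
```

```text
time_s: 6.4
ee_pos: [606.1, 113.6, 35.6]
ee_rot: [180.0, -0.0, 36.5]
force: [-0.2, -0.6, 0.3]
gripper_width: 0.5
```

View pics/side5.png

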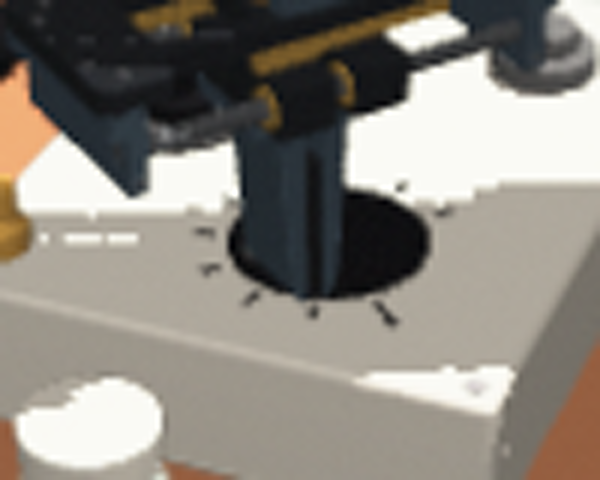

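The force dropped to zero, so the peg snapped to the fourth position. I'll push the next click by turning another 30° round the axis.

```bash
python3 -m pendant '[{"xyz":[0.0021,0.003,0],"roll":6,"jaw":1},{"xyz":[0.0037,0.0057,0],"roll":11,"jaw":1},{"xyz":[0.0047,0.008,0],"roll":15,"jaw":1},{"xyz":[0.0056,0.0103,0],"roll":19,"jaw":1},{"xyz":[0.0063,0.0127,0],"roll":23,"jaw":1},{"xyz":[0.0069,0.0151,0],"roll":27,"jaw":1},{"xyz":[0.0072,0.017,0],"roll":30,"jaw":1},{"xyz":[0.0072,0.017,0],"roll":30,"jaw":1}]' 10
```

```text
time_s: 7.45
ee_pos: [621.9, 104.3, 35.6]
ee_rot: [-180.0, -0.0, 6.5]
force: [-0.5, -0.1, -0.2]
gripper_width: 0.5
```

```bash
python3 - <<'E'
from h import *
print(env.state()["force"], env.state()["ee_pos"])
D=loc(-20,75);t=np.array(env.state()["ee_pos"][:2])-D;a=np.radians(env.state()["ee_rot"][2]);print(t@[np.cos(a),np.sin(a)],t@[np.sin(a),-np.cos(a)])
im,d=env.grab_frame("top")
cv2.imwrite("pics/top6.png",cv2.resize(im[160:260,190:310],None,fx=6,fy=6,interpolation=cv2.INTER_CUBIC))
E
```

```text
[-0.452673   -0.07433816 -0.1929341 ] [621.94638877 104.28302144  35.55454994]
27.951944770135913 -22.06306751021313
```

View pics/top6.png

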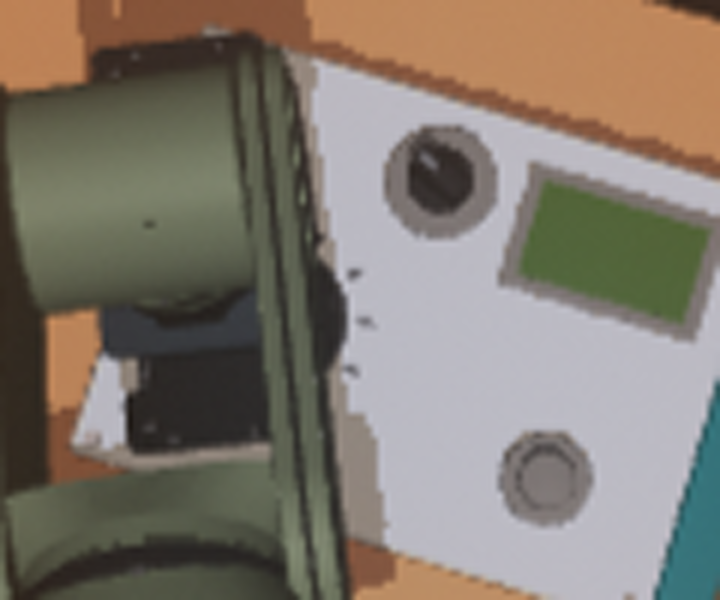

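```bash
python3 -m pendant '[{"xyz":[0.0021,0.003,0],"roll":6,"jaw":1},{"xyz":[0.0037,0.0057,0],"roll":11,"jaw":1},{"xyz":[0.0047,0.008,0],"roll":15,"jaw":1},{"xyz":[0.0056,0.0103,0],"roll":19,"jaw":1},{"xyz":[0.0063,0.0127,0],"roll":23,"jaw":1},{"xyz":[0.0069,0.0151,0],"roll":27,"jaw":1},{"xyz":[0.0072,0.017,0],"roll":30,"jaw":1},{"xyz":[0.0072,0.017,0],"roll":30,"jaw":1}]' 10
```

```text
time_s: 8.5
ee_pos: [630.9, 88.2, 35.6]
ee_rot: [-180.0, 0.0, -23.5]
force: [-0.1, -0.0, 0.1]
gripper_width: 0.5
```

```bash
python3 -m pendant '[{"xyz":[0,-0.006,0],"roll":0,"jaw":1},{"xyz":[0,-0.006,-0.04],"roll":0,"jaw":1},{"xyz":[0,-0.006,-0.08],"roll":0,"jaw":1},{"xyz":[-0.01,0.04,-0.08],"roll":0,"jaw":1},{"xyz":[-0.022,0.09,-0.08],"roll":0,"jaw":1},{"xyz":[-0.033,0.135,-0.08],"roll":0,"jaw":1},{"xyz":[-0.044,0.175,-0.08],"roll":0,"jaw":1},{"xyz":[-0.044,0.175,-0.08],"roll":0,"jaw":1}]' 10
python3 - <<'E'
from h import *
print(env.state()["force"], env.state()["ee_pos"])
a,_=env.grab_frame("top");b,_=env.grab_frame("side")
cv2.imwrite("pics/b7.png",np.hstack([cv2.resize(i,None,fx=4,fy=4,interpolation=cv2.INTER_CUBIC) for i in(a[165:265,210:310],b[165:265,230:330])]))
E
```

```text
time_s: 9.5
ee_pos: [519.3, -55.9, 115.8]
ee_rot: [180.0, 0.0, -23.6]
force: [-0.1, -0.5, -0.1]
gripper_width: 0.4
[-0.06677984 -0.47106755 -0.13309676] [519.26444365 -55.85504977 115.80019498]
```

View pics/b7.png

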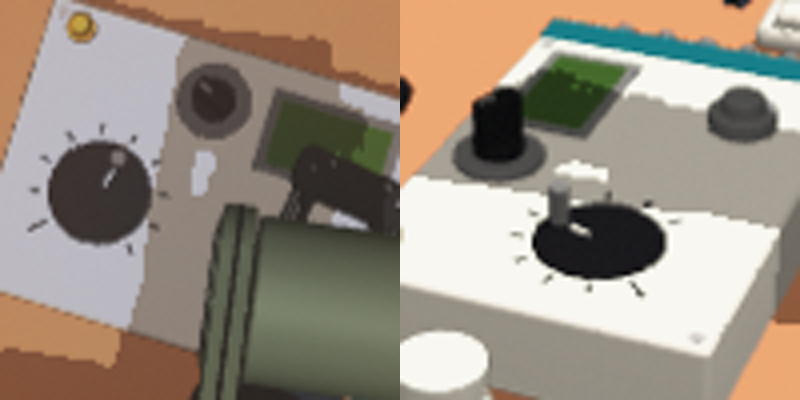

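The dial's peg at (118,157) points at the sixth mark, about 27–32° right of up in the top view. I'll check it numerically and descend to just above the key.

```bash
python3 - <<'E'
from h import *
D=loc(-20,75)
for n,uv in(("top",(239.1,203.9)),("side",(160/4+229.6+0,186/4+164.6))):
    t=R2(-YAW)@(cast(n,uv,86)[0,:2]-D);print(n,np.hypot(*t),"local angle",np.degrees(np.arctan2(t[1],t[0])),"(want -15)")
E
python3 -m pendant '[{"xyz":[0.001,-0.002,0.02],"roll":0,"jaw":1},{"xyz":[0.001,-0.002,0.04],"roll":0,"jaw":1},{"xyz":[0.001,-0.002,0.054],"roll":0,"jaw":1},{"xyz":[0.001,-0.002,0.06],"roll":0,"jaw":1},{"xyz":[0.001,-0.002,0.063],"roll":0,"jaw":1},{"xyz":[0.001,-0.002,0.064],"roll":0,"jaw":1},{"xyz":[0.001,-0.002,0.064],"roll":0,"jaw":1},{"xyz":[0.001,-0.002,0.064],"roll":0,"jaw":1}]' 10
```

```text
top 27.60820771800944 local angle -12.935293605751665 (want -15)
side 23.48236522546314 local angle -13.8849135137094 (want -15)
time_s: 10.6
ee_pos: [522.7, -53.3, 51.9]
ee_rot: [-180.0, -0.0, -23.5]
force: [0.5, -0.3, 0.1]
gripper_width: 0.3
```

```bash
python3 -m pendant '[{"xyz":[0,0,0.001],"roll":0,"jaw":1},{"xyz":[0,0,0.002],"roll":0,"jaw":1},{"xyz":[0,0,0.003],"roll":0,"jaw":1},{"xyz":[0,0,0.004],"roll":0,"jaw":1},{"xyz":[0,0,0.005],"roll":0,"jaw":1},{"xyz":[0,0,0.006],"roll":0,"jaw":1},{"xyz":[0,0,0.007],"roll":0,"jaw":1},{"xyz":[0,0,0.007],"roll":0,"jaw":1}]' 10
```

```text
time_s: 11.6
ee_pos: [522.5, -53.2, 44.6]
ee_rot: [-180.0, -0.0, -23.5]
force: [-0.6, 0.3, 4.7]
gripper_width: 0.4
```

```bash
python3 -m pendant '[{"xyz":[0,0,0.0005],"roll":0,"jaw":1},{"xyz":[0,0,0.001],"roll":0,"jaw":1},{"xyz":[0,0,0.001],"roll":0,"jaw":1},{"xyz":[0,0,0.0015],"roll":0,"jaw":1},{"xyz":[0,0,0.0015],"roll":0,"jaw":1},{"xyz":[0,0,0.002],"roll":0,"jaw":1},{"xyz":[0,0,0.002],"roll":0,"jaw":1},{"xyz":[0,0,0.002],"roll":0,"jaw":1}]' 10
```

```text
time_s: 12.6
ee_pos: [522.6, -53.2, 43.8]
ee_rot: [-180.0, -0.0, -23.5]
force: [-3.7, 0.2, 12.2]
gripper_width: 0.1
```

The force rose to 12 N and the tip stopped short of its command, so the key is at its stop. I'll press 0.7 mm more for certainty, then lift away.

```bash
python3 -m pendant '[{"xyz":[0,0,0.0007],"roll":0,"jaw":1},{"xyz":[0,0,0.0007],"roll":0,"jaw":1},{"xyz":[0,0,-0.004],"roll":0,"jaw":1},{"xyz":[0,0,-0.02],"roll":0,"jaw":1},{"xyz":[0,0,-0.06],"roll":0,"jaw":1},{"xyz":[0,0,-0.11],"roll":0,"jaw":1},{"xyz":[0,0,-0.16],"roll":0,"jaw":1},{"xyz":[0,0,-0.16],"roll":0,"jaw":1}]' 10
python3 -m pendant '[{"xyz":[-0.03,0.02,-0.02],"roll":0,"jaw":1},{"xyz":[-0.07,0.04,-0.02],"roll":0,"jaw":1},{"xyz":[-0.11,0.06,-0.02],"roll":0,"jaw":1},{"xyz":[-0.14,0.08,-0.02],"roll":0,"jaw":1},{"xyz":[-0.14,0.08,-0.02],"roll":0,"jaw":1},{"xyz":[-0.14,0.08,-0.02],"roll":0,"jaw":1},{"xyz":[-0.14,0.08,-0.02],"roll":0,"jaw":1},{"xyz":[-0.14,0.08,-0.02],"roll":0,"jaw":1}]' 10
python3 - <<'E'
from h import *
a,d=env.grab_frame("top");b,_=env.grab_frame("side")
d0=np.load("top0.npy");print("key depth before/after",np.median(d0[237:242,279:284]),np.median(d[237:242,279:284]))
cv2.imwrite("pics/b8.png",np.hstack([cv2.resize(i,None,fx=2.5,fy=2.5,interpolation=cv2.INTER_CUBIC) for i in(a[130:290,180:340],b[140:300,200:360])]))
E
```

```text
time_s: 13.6
ee_pos: [525.1, -53.4, 206.1]
ee_rot: [-179.8, -0.5, -23.5]
force: [-0.0, 0.2, -0.4]
gripper_width: 0.4
time_s: 14.6
ee_pos: [362.8, -70.6, 222.2]
ee_rot: [-180.0, 0.0, -23.5]
force: [0.3, 0.4, -0.5]
gripper_width: 0.4
key depth before/after 1160.8738 1161.7582
```

View pics/b8.png

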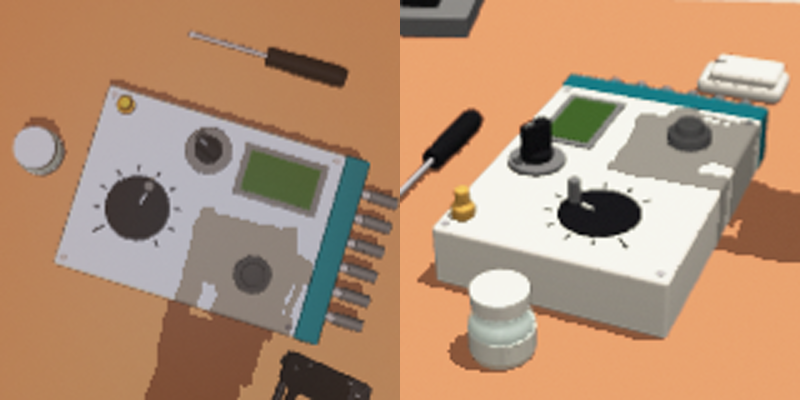

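The dial still points at the sixth mark, the key is up, and the loose things and fine knob look unmoved. Handing in.

```bash
python3 -c "
from workcell import env
print(env.job_done())"
```

```text
the job is handed in; nothing more can be done
None
```

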